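Lift a tube rack off the hotplate with its lifter and hang it on the stand hook

ROBOT

A 7-joint arm with a two-finger parallel gripper is mounted at the origin on the work surface. World frame = base frame: x ahead of the robot, y to its left, z up, the work surface at z = 0. Lengths are in m, angles in rad, forces in N, time in s.
With the tool pointing down it reaches from about 0.4 to 0.85 m from the base axis. Payload 10.4 kg.
Tool frame: the origin (TCP) lies at the very end of the fingers, on their centre line; the grasp point (between the pads) lies 19 mm behind it; z points along the fingers, y is the line along which they close (so a half turn about z gives the same grasp; the last joint's range is limited). The gripper opens to 87 mm and grips with 3 to 60 N. Pads are 19 mm wide; open, the fingers measure 117 mm over their backs; the gripper's body (75 mm by 190 mm) begins 51 mm behind the grasp point.
Start: joints at [1.174, 0.332, -0.065, 1.46, 0.022, 1.35, -0.088], TCP at [0.228, -0.582, 0.223] pointing down, gripper open.
Joint ranges: [-2.6, 2.6], [-0.5, 2.12], [-1.47, 1.34], [0.16, 2.42], [-1.27, 4.41], [0.06, 2.06], [-2.6, 2.6]. Speed limits (rad/s): [2.22, 2.22, 2.79, 2.79, 3.14, 3.14, 3.14].

INTERFACE

Orientations are given as a unit quaternion [x, y, z, w].
In Python, from bench import * gives the robot as it stands.
- The arm moves only by the tool carry_out, never from a script. Its argument "deltas" is a list of rows, each an object with "hand": the finger opening in mm, from 0 to 87; "dp": the shift along the tool's x, y, z each as a share of 250 mm, from -1 to 1, a list of three; "spin": the turn about the tool's z as a share of pi rad, from -1 to 1. In form: [{"hand": hand, "dp": [dx, dy, dz], "spin": spin}, ...]. A call has 1 to 20 rows; each row is the pose to reach, as a shift and turn from the pose commanded when the call began, along the tool's axes at that moment, turning the shorter way round; what a row does not reach only later rows make up. A row lasts 1/10 s, in which the tool goes at most 50 mm and 8.59 degrees, less where a joint would pass 70% of its speed; a pose out of reach is approached as far as the arm can. A call with a number of a shift or a turn outside -1 to 1 is refused whole. A call with a gripper value outside its range is refused whole. The fingers move at their own pace and stop on an object; "force" is the grip in N (left out, the last holds). Time passes only in rows, so rows that repeat a pose let the fingers close. It gives the time, the measured TCP pose, the force, the opening and the grip force at its end, in the units of the state.
- read_state(): the state, without advancing time (a new reading comes with each control period).
- camera(name): name is "scene" or "top" or "wrist"; returns the picture (400x640x3 uint8, red, green, blue); there is no depth.
- get_calibration(name): a dict with "fx", "fy", "cx", "cy" (pixels), "R" (3x3) and "t" (3): a world point X has camera coordinates R X + t; the wrist camera has in their place "mount" (4x4, takes a point from camera to tool coordinates, whose origin is the TCP and whose axes are the flange's). Camera axes: x right, y down, z forward; pixel columns grow to the right and rows downward; lengths in m; the calibration is good to about 2 mm. A picture is of the moment at which its call begins: read the wrist's pose just before it. get_calibration takes no time and is no camera call.
- close_job(): hands the job in; it is judged then, once.
The state is a dict: "time": time; "joint_positions": joint angles; "joint_vel": joint speeds; "joint_torque": joint torques, N m; "ee_pos": TCP position; "eef_rot": TCP orientation; "ft_force": force on the tool from outside, world axes, zero at the start; "torque": the same for the moment, N m; "width": finger opening in m; "grip_force": force on a finger pad.
Only numpy, scipy, OpenCV 4.12 (cv2) and the standard library are available. Lean on these libraries where they do the work, as an engineer would, in place of code of your own. Each camera call takes 0.05 s, during which the arm holds its last target. There are 200 camera calls.

TASK

The tube rack on the hotplate is done and too hot to touch with the arm or gripper: pick it up by its bail handle with the two-pronged lifter and, keeping it upright, hang it by the middle of the bail in the dip of the stand's hook. Leave it hanging still, put the lifter back in its rest, and do not disturb the bottles or the dish.

Things in the scene. Friction and masses are not known exactly. Their poses are not given: they have to be found in the camera images.
- lifter: Loose lifting tool, 0.22 kg. Origin: centre of its black handle bar, 28 (x) by 130 (y, lengthwise) by 24 (z) mm; z up in the rest. Grasp it from above at mid-length across the 28 mm, closing along the lifter's x. Two J-shaped steel prongs of 7 mm rod hang from the bar at y = -27 and +27 mm, 54 mm apart, open upwards, their free tips towards +x.
- prong_seat (a point): On the lifter, midway between its prongs, at (2, 0, -77.5) mm from its origin: the centre line of a 6 mm bail lying in the prongs, along y. Prong centre line in the lifter's x, z (mm): (-10,-8), straight down to (-10,-76), then (-2,-84), (6,-84), up to the tip (16,-70). Tip's top 66 mm, lowest point 87.5 mm below the lifter's origin. A bail can lie up to 5 mm off in x.
- rest: Fixed steel bench rest of the lifter. Origin: on the bench under its middle. Foot plate 90 (x) by 116 (y) by 4 mm; two upright cheeks 4 mm thick, 70 mm wide in x, at y = -50 and +50 mm. Each has a notch in its top, 40 mm wide in x, floor at 100 mm, horns up to 116 mm height. The handle's ends lie in the notches, the prongs hang between the cheeks, tips towards the rest's +x.
- rest_seat (a point): Where the lifter's origin lies when it sits in its rest: 112 mm above the bench, over the middle of the rest; axes of the rest. The lifter starts seated here, within 5 mm and 0.04 rad of yaw, with its x along the rest's x.
- rack: Loose rack, 0.34 to 0.53 kg, with six capped tubes fixed in it. Origin: centre of its underside, z up. Two steel shelves 76 (x) by 116 (y) mm; the white caps reach up to 90 mm. Rigid bail handle of 6 mm round bar in the plane x = 0: legs at y = -56 and +56 mm, level bar from y = -44 to +44 mm. Weight central below the bail, so it hangs upright. The same seen from +x and -x.
- bail (a point): Middle of the level bar of the rack's bail, on its centre line, 140 mm above the rack's underside; axes of the rack (the bar runs along y). Below it 47 mm are free down to the tube caps.
- hotplate: Fixed slim white hotplate, 45 mm high, housing about 215 (x) by 180 (y) mm, sloping display edge towards -x. Origin: on the bench under the housing; its steel plate, 150 by 150 mm, is centred at x = 18 mm. The rack starts on the plate, within 12 mm of its middle in x and y and 0.15 rad of its yaw.
- stand: Fixed laboratory stand with a hook. Origin: on the bench under the hook's seat. Dark base 170 by 120 by 16 mm, x from -75 to +95 mm; upright 12 mm rod at x = 72 mm, 248 mm tall; a clamp block on it at 214 mm height with a thumb screw to y = 33 mm. The hook, 8 mm round bar at y = 0, runs from the block towards -x, dips and turns up to a free tip; centre line in the next entry.
- hook_seat (a point): Where the centre line of the 6 mm bail lies when it hangs in the dip of the hook: 208 mm above the bench, over the stand's origin; axes of the stand (x from the hook's tip towards the rod). Hook centre line in the stand's x, z (mm): (70,214), (22,214), (9,201), (-9,201), tip (-22,222). Bottom of the dip level from x = -9 to +9 mm.
- hook_tip (a point): Top of the hook's free tip, 226 mm above the bench, 22 mm from the seat towards the stand's -x. The bail must pass over it.
- amber_bottle: Bystander: closed amber glass bottle 84 mm across, 190 mm tall, loose on the bench. Origin: centre of its underside.
- white_bottle: Bystander: closed white plastic bottle 72 mm across, 170 mm tall, loose on the bench. Origin: centre of its underside.
- dish: Bystander: white porcelain dish 84 mm across, 35 mm tall, loose on the bench. Origin: centre of its underside.
Things that resemble listed ones, but are neither listed nor needed, are in the scene too. What is shaped like the rest but green or red is not meant.

How it is judged:
On the way, in this order (a step that is already met when the one before it is completed fails the run):
1. the rack hangs on the lifter, clear of the hotplate (contact force between rack and lifter above 1 N and contact force between rack and hotplate below 0.1 N and height (world z) of bail above 0.2 m and contact force between rack and stand below 0.1 N), for 0.2 s.
2. the rack hangs by its bail in the hook, free of the lifter (contact force between rack and stand above 1 N and contact force between rack and lifter below 0.1 N and distance between bail and hook_seat below 0.022 m), for 0.2 s.
At the end, for the whole second after the job is handed in: The rack hangs still in the hook, bail middle within 20 mm of the hook's seat, tilted under 0.22 rad, clear of the lifter; the lifter lies still in the notches of its rest, within 20 mm sideways and 5 mm in height of its seat, tilted under 0.12 rad (distance between bail and hook_seat below 0.02 m and contact force between rack and stand above 1 N and contact force between rack and lifter below 0.1 N and angle between rack's own z axis and vertical below 0.22 rad and linear speed of rack below 0.04 m/s and horizontal distance between lifter and rest_seat below 0.02 m and z of lifter in the frame of rest_seat between -0.005 and 0.006 m and angle between lifter's own z axis and vertical below 0.12 rad and linear speed of lifter below 0.02 m/s); the robot touches nothing.
It fails at once if the arm or gripper pushes on the rack (over 1 N) (contact force between any of the arm, the fingers and rack above 1 N).
It fails at once if the rack is tipped more than 0.6 rad (angle between rack's own z axis and vertical above 0.6 rad).
It fails at once if a bottle or the dish is moved more than 30 mm (distance of any of amber_bottle, white_bottle, dish from where it was at the start of the episode above 0.03 m).
It also fails if it takes over 72 s, if anything falls off the work surface, if the arm or the gripper's body presses on something with over 40 N, if the wrist force passes 120 N, or if a joint passes its speed limit or range.

## Working session

There is one attempt and no reset: what is moved stays moved. The work goes in short steps, Python scripts to look and compute and a tool call to move; the robot and the scene stay as the last step left them, time stands still between calls to the robot, and variables do not carry over. Pictures are saved under pics/ and viewed, at most 13 in all, crops included, and the job is handed in when it is done.

Besides the shell and the picture viewer there is one more tool, called after "Call:" by a JSON object that holds its "name" and its "arguments". carry_out: Moves the arm, as the interface text tells. Its arguments: {"type":"object","properties":{"deltas":{"type":"array","items":{"type":"object","properties":{"hand":{"type":"number"},"dp":{"type":"array","items":{"type":"number","minimum":-1,"maximum":1}},"spin":{"type":"number","minimum":-1,"maximum":1}}}},"force":{"type":"number"}},"required":["deltas"]}

```bash
mkdir -p pics; ls; python3 - <<'E'
from bench import *
import cv2,numpy as np
s=read_state();print({k:np.round(s[k],3) for k in s})
for n in("scene","top"):
    c=get_calibration(n);print(n,{k:np.round(c[k],4).tolist() for k in c})
    cv2.imwrite(f"pics/{n}0.png",camera(n)[:,:,::-1])
print(get_calibration("wrist"))
E
```

```text
pics
{'time': np.float64(0.0), 'joint_positions': array([ 1.174,  0.333, -0.065,  1.461,  0.022,  1.35 , -0.089]), 'joint_vel': array([ 0.001, -0.   ,  0.001, -0.   , -0.001, -0.   ,  0.002]), 'joint_torque': array([-1.0000e-03, -6.2325e+01,  2.4000e-02, -3.8990e+01, -6.1000e-02,
        4.0000e-02,  0.0000e+00]), 'ee_pos': array([ 0.228, -0.581,  0.222]), 'eef_rot': array([ 0.983,  0.186, -0.   , -0.001]), 'ft_force': array([-0.373, -0.84 ,  0.104]), 'torque': array([ 0.005, -0.008,  0.019]), 'grip_force': np.float64(0.0), 'width': np.float64(0.087)}
scene {'fx': 411.3833, 'fy': 411.3833, 'cx': 320.2316, 'cy': 209.6004, 'R': [[-0.6437, 0.7653, -0.0042], [0.4703, 0.3911, -0.7911], [-0.6038, -0.5112, -0.6116]], 't': [0.3275, -0.1647, 1.6305]}
top {'fx': 451.9317, 'fy': 451.9317, 'cx': 318.3695, 'cy': 195.9534, 'R': [[0.0128, -0.9998, -0.0139], [-0.9837, -0.0101, -0.1797], [0.1796, 0.016, -0.9836]], 't': [0.0538, 0.5951, 1.2893]}
{'fx': 299.9070607275504, 'fy': 299.9070607275504, 'cx': 315.99932889162255, 'cy': 202.01869326885642, 'mount': array([[ 9.63213674e-04, -9.66913122e-01, -2.55104070e-01,
         6.84187197e-02],
       [ 9.99999498e-01,  1.00181605e-03, -2.13869493e-05,
        -1.04464638e-03],
       [ 2.76246675e-04, -2.55103922e-01,  9.66913602e-01,
        -1.62044598e-01],
       [ 0.00000000e+00,  0.00000000e+00,  0.00000000e+00,
         1.00000000e+00]])}
```

View pics/top0.png

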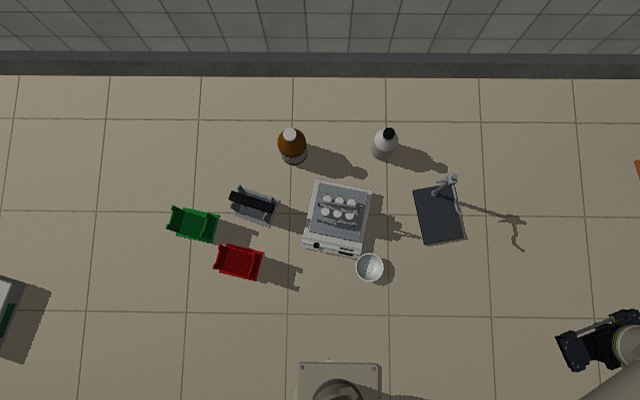

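View pics/scene0.png

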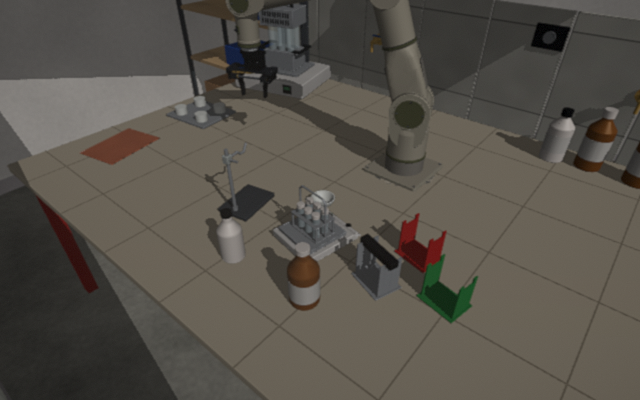

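The candidates for the rest are grey at top (255,205) holding the black bar, green at (193,224) and red at (240,262). The grey one with the lifter in it fits, because green and red are excluded by the task. I'll confirm this in an enlarged crop.

```bash
python3 - <<'E'
import cv2,numpy as np
a=cv2.imread("pics/top0.png")[160:275,215:475];b=cv2.imread("pics/scene0.png")[135:310,200:410]
cv2.imwrite("pics/topc.png",cv2.resize(a,None,fx=3,fy=3,interpolation=cv2.INTER_CUBIC))
cv2.imwrite("pics/scenec.png",cv2.resize(b,None,fx=3.4,fy=3.4,interpolation=cv2.INTER_CUBIC))
E
```

```text
(no output)
```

View pics/topc.png

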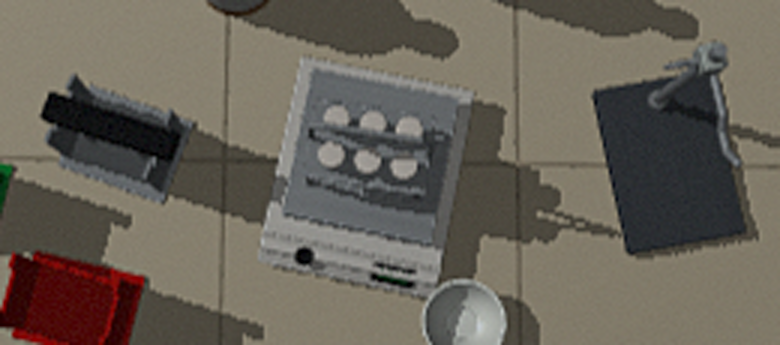

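View pics/scenec.png

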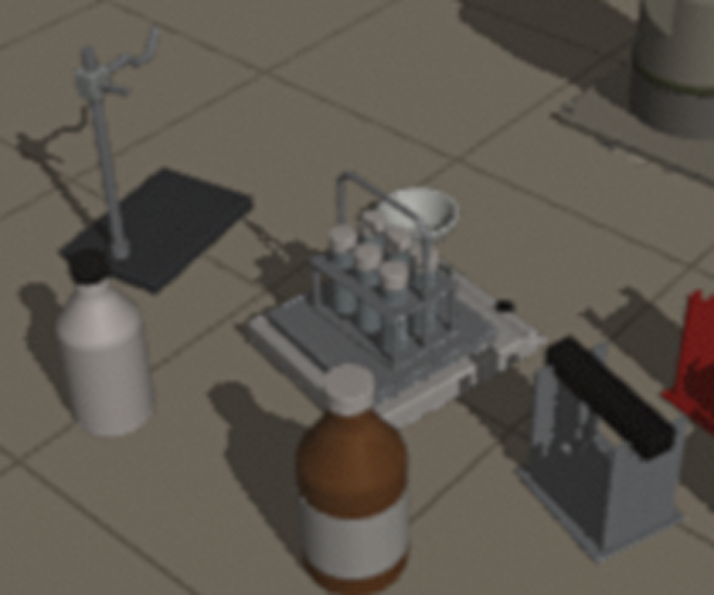

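```bash
cat > h.py <<'E'
import numpy as np,cv2
from bench import *
def ray(cal,uv):
    d=np.array([(uv[0]-cal['cx'])/cal['fx'],(uv[1]-cal['cy'])/cal['fy'],1.])
    R=np.array(cal['R']);return -R.T@np.array(cal['t']),R.T@d/np.linalg.norm(d)
def wcal(s):
    from scipy.spatial.transform import Rotation as Ro
    c=dict(get_calibration('wrist'));M=np.array(c['mount']);Rt=Ro.from_quat(s['eef_rot']).as_matrix()
    Rc=Rt@M[:3,:3];p=Rt@M[:3,3]+s['ee_pos'];c['R']=Rc.T;c['t']=-Rc.T@p;return c
def plane(r,z): return r[0]+r[1]*(z-r[0][2])/r[1][2]
def tri(*rs):
    A=sum(np.eye(3)-np.outer(d,d) for _,d in rs);b=sum((np.eye(3)-np.outer(d,d))@o for o,d in rs)
    X=np.linalg.solve(A,b);return X,max(np.linalg.norm(np.cross(X-o,d)) for o,d in rs)
def proj(cal,X):
    p=np.array(cal['R'])@X+np.array(cal['t']);return cal['fx']*p[0]/p[2]+cal['cx'],cal['fy']*p[1]/p[2]+cal['cy']
def shot(name):
    s=read_state();im=camera('wrist')[:,:,::-1].copy();cv2.imwrite(f'pics/{name}.png',im)
    np.save(f'pics/{name}.npy',{k:np.array(s[k]) for k in('eef_rot','ee_pos')},allow_pickle=True)
    return s,im
def load(name): return wcal(np.load(f'pics/{name}.npy',allow_pickle=True).item())
def local(s,dxyz):  # world shift -> dp
    from scipy.spatial.transform import Rotation as Ro
    return Ro.from_quat(s['eef_rot']).as_matrix().T@np.array(dxyz)/.25
E
python3 - <<'E'
from h import *
np.set_printoptions(precision=4,suppress=True)
T=get_calibration('top');S=get_calibration('scene')
for n,a,b in [("handle",(251.7,202),(379.4,251.2)),("bail",(340,207),(314.1,194.1)),("tip",(460,214),(245.6,144.4)),("clamp",(451.7,177.3),(227,159.1))]:
    print(n,*tri(ray(T,a),ray(S,b)))
for n,p,z in [("amber cap",(289,134),.19),("white cap",(389,133),.17),("dish",(370,267),.035),
 ("handL",(230,195),.124),("handR",(273.3,208.3),.124)]:print(n,plane(ray(T,p),z))
s=read_state();print(local(s,(1,0,0)),local(s,(0,1,0)))
E
```

```text
handle [0.5638 0.2505 0.1111] 0.0015617164905824478
bail [0.5417 0.0021 0.1723] 0.002520481949619786
tip [ 0.5208 -0.3069  0.2182] 0.00047275851878556446
clamp [ 0.6167 -0.2889  0.2143] 0.002592784449071004
amber cap [0.7413 0.1411 0.19  ]
white cap [ 0.7531 -0.1351  0.17  ]
dish [ 0.3881 -0.0929  0.035 ]
handL [0.5819 0.3092 0.124 ]
handR [0.5452 0.1855 0.124 ]
[ 3.7237  1.4608 -0.0021] [ 1.4608 -3.7237  0.0044]
```

Call:
{"name": "carry_out", "arguments": {"deltas": [{"hand": 87,"dp": [0,0,-0.4],"spin": 0},{"hand": 87,"dp": [0,0,-0.55],"spin": 0},{"hand": 87,"dp": [0.9,-0.42,-0.55],"spin": -0.29},{"hand": 87,"dp": [0.9,-0.42,-0.55],"spin": -0.29},{"hand": 87,"dp": [0.9,-0.42,-0.55],"spin": -0.29},{"hand": 87,"dp": [0.9,-0.42,-0.55],"spin": -0.29},{"hand": 87,"dp": [0.9,-0.42,-0.55],"spin": -0.29},{"hand": 87,"dp": [0.9,-0.42,-0.55],"spin": -0.29},{"hand": 87,"dp": [0.9,-0.42,-0.55],"spin": -0.29},{"hand": 87,"dp": [0.9,-0.42,-0.55],"spin": -0.29},{"hand": 87,"dp": [0.9,-0.42,-0.55],"spin": -0.29}]}}

```text
time: 1.2
ee_pos: [0.3982, -0.4031, 0.3596]
eef_rot: [0.802, 0.597, -0.0, -0.0]
ft_force: [-0.7, 0.8, 0.7]
width: 0.0868
grip_force: 0.0
```

Call:
{"name": "carry_out", "arguments": {"deltas": [{"hand": 87,"dp": [0.15,0.24,0],"spin": 0},{"hand": 87,"dp": [0.15,0.24,0],"spin": 0},{"hand": 87,"dp": [0.15,0.24,0],"spin": 0},{"hand": 87,"dp": [0.15,0.24,0],"spin": 0},{"hand": 87,"dp": [0.15,0.24,0],"spin": 0}]}}

```text
time: 1.7
ee_pos: [0.4662, -0.3842, 0.3601]
eef_rot: [0.802, 0.598, -0.0, 0.0]
ft_force: [-1.2, -0.0, 0.4]
width: 0.0871
grip_force: 0.0
```

```bash
python3 -c "
from h import *
s,i=shot('st1');print(s['ee_pos'])"
```

```text
[ 0.46622405 -0.38415259  0.36005295]
```

Call:
{"name": "carry_out", "arguments": {"deltas": [{"hand": 87,"dp": [0,0.5,0],"spin": 0},{"hand": 87,"dp": [0,0.5,0],"spin": 0},{"hand": 87,"dp": [0,0.5,0],"spin": 0},{"hand": 87,"dp": [0,0.5,0],"spin": 0},{"hand": 87,"dp": [0,0.5,0],"spin": 0},{"hand": 87,"dp": [0,0.5,0],"spin": 0}]}}

```text
time: 2.35
ee_pos: [0.5862, -0.4189, 0.3611]
eef_rot: [0.801, 0.598, -0.0, 0.001]
ft_force: [-0.6, -0.5, 0.4]
width: 0.0873
grip_force: 0.0
```

```bash
python3 -c "
from h import *
s,i=shot('st2');print(s['ee_pos'])
a=cv2.imread('pics/st1.png');cv2.imwrite('pics/st12.png',cv2.resize(np.vstack([a[:300],i[:300]]),None,fx=1,fy=1))"
```

```text
[ 0.58622298 -0.41887853  0.36110809]
```

View pics/st12.png

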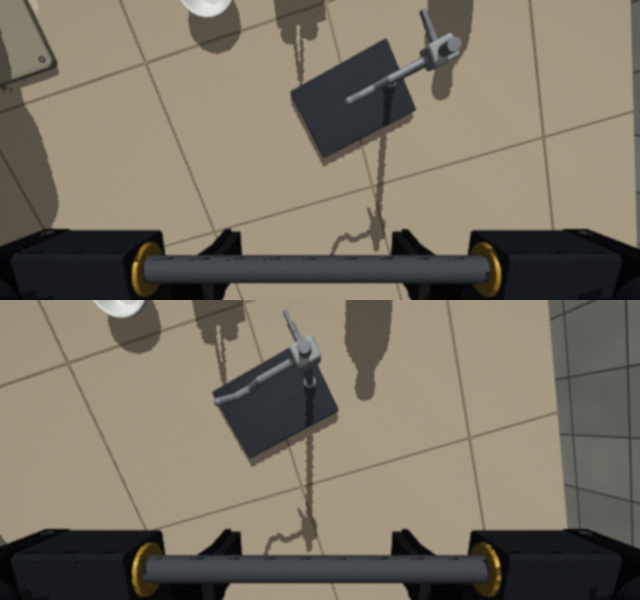

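Hook tip is at (349,100) in view 1 and (217,101) in view 2. The rod top is at (453,43) and (305,46), and the dark base lies beneath. Now I'll work out the stand pose.

```bash
python3 - <<'E'
from h import *
np.set_printoptions(precision=4,suppress=True)
c1,c2=load('st1'),load('st2')
for n,a,b in [("tip",(349,100),(217,101)),("rodtop",(453,43),(305,46)),("bend",(418,64),(288,65))]:
    X,e=tri(ray(c1,a),ray(c2,b));print(n,X,e)
for n,c in(('st1',c1),('st2',c2)):
    im=cv2.imread(f'pics/{n}.png').astype(int)[:210]
    print(im[120,330] if n=='st1' else im[120,260])
    m=((im.max(2)<75)&(im[:,:,0]>=im[:,:,2]-3)).astype(np.uint8)
    k,l,st,_=cv2.connectedComponentsWithStats(m);i=1+np.argmax(st[1:,4])
    cs=cv2.findContours((l==i).astype(np.uint8),0,2)[0];h=cv2.convexHull(max(cs,key=cv2.contourArea))[:,0]
    P=np.array([plane(ray(c,p),.016)[:2] for p in h]).astype(np.float32)
    r=cv2.minAreaRect(P*1000);print(n,st[i],r,(cv2.boxPoints(r)/1000).tolist())
E
```

```text
tip [ 0.5203 -0.3059  0.2238] 0.00010620811357545045
rodtop [ 0.6136 -0.288   0.2432] 0.0006295881426918284
bend [ 0.594  -0.2924  0.2098] 9.98700212028951e-06
[55 51 49]
st1 [ 291   40  158  117 7864] ((586.679931640625, -293.7865295410156), (239.79013061523438, 117.38997650146484), 10.783269882202148) [[0.45792046189308167, -0.2585597038269043], [0.47988349199295044, -0.37387678027153015], [0.7154393792152405, -0.3290133774280548], [0.6934763789176941, -0.21369628608226776]]
[55 51 49]
st2 [ 213   49  124  108 6987] ((554.0009155273438, -300.4430847167969), (177.7152557373047, 117.60172271728516), 10.835047721862793) [[0.4556739032268524, -0.2593941390514374], [0.47778093814849854, -0.37489932775497437], [0.6523279547691345, -0.34149202704429626], [0.630220890045166, -0.22598685324192047]]
```

Call:
{"name": "carry_out", "arguments": {"deltas": [{"hand": 87,"dp": [1,-0.65,0],"spin": 0},{"hand": 87,"dp": [1,-0.65,0],"spin": 0},{"hand": 87,"dp": [1,-0.65,0],"spin": 0},{"hand": 87,"dp": [1,-0.65,0],"spin": 0},{"hand": 87,"dp": [1,-0.65,0],"spin": 0},{"hand": 87,"dp": [1,-0.65,0],"spin": 0},{"hand": 87,"dp": [1,-0.65,0],"spin": 0},{"hand": 87,"dp": [1,-0.65,0],"spin": 0},{"hand": 87,"dp": [1,-0.65,0],"spin": 0}]}}

```text
time: 3.3
ee_pos: [0.5015, -0.134, 0.3604]
eef_rot: [0.801, 0.598, -0.0, 0.001]
ft_force: [-0.4, -0.5, 0.1]
width: 0.0868
grip_force: 0.0
```

```bash
python3 -c "
from h import *
s,i=shot('r1');print(s['ee_pos'])"
```

```text
[ 0.50151884 -0.13398931  0.36041969]
```

Call:
{"name": "carry_out", "arguments": {"deltas": [{"hand": 87,"dp": [0.3,0.45,0],"spin": 0},{"hand": 87,"dp": [0.3,0.45,0],"spin": 0},{"hand": 87,"dp": [0.3,0.45,0],"spin": 0},{"hand": 87,"dp": [0.3,0.45,0],"spin": 0},{"hand": 87,"dp": [0.3,0.45,0],"spin": 0},{"hand": 87,"dp": [0.3,0.45,0],"spin": 0}]}}

```text
time: 3.95
ee_pos: [0.6307, -0.0936, 0.3601]
eef_rot: [0.801, 0.598, -0.0, 0.0]
ft_force: [-0.1, 0.3, 0.2]
width: 0.0874
grip_force: 0.0
```

```bash
python3 -c "
from h import *
s,i=shot('r2');print(s['ee_pos'])"
```

```text
[ 0.63069049 -0.0935999   0.36011939]
```

Call:
{"name": "carry_out", "arguments": {"deltas": [{"hand": 87,"dp": [0.76,-0.8,0],"spin": 0},{"hand": 87,"dp": [0.76,-0.8,0],"spin": 0},{"hand": 87,"dp": [0.76,-0.8,0],"spin": 0},{"hand": 87,"dp": [0.76,-0.8,0],"spin": 0},{"hand": 87,"dp": [0.76,-0.8,0],"spin": 0},{"hand": 87,"dp": [0.76,-0.8,0],"spin": 0},{"hand": 87,"dp": [0.76,-0.8,0],"spin": 0},{"hand": 87,"dp": [0.76,-0.8,0],"spin": 0}]}}

```text
time: 4.8
ee_pos: [0.4927, 0.1456, 0.3607]
eef_rot: [0.801, 0.599, 0.0, 0.001]
ft_force: [0.6, -0.2, -0.6]
width: 0.0871
grip_force: 0.0
```

```bash
python3 -c "
from h import *
s,i=shot('l1');print(s['ee_pos'])"
```

```text
[0.49268705 0.14557787 0.36074659]
```

Call:
{"name": "carry_out", "arguments": {"deltas": [{"hand": 87,"dp": [0.1,0.5,0],"spin": 0},{"hand": 87,"dp": [0.1,0.5,0],"spin": 0},{"hand": 87,"dp": [0.1,0.5,0],"spin": 0},{"hand": 87,"dp": [0.1,0.5,0],"spin": 0},{"hand": 87,"dp": [0.1,0.5,0],"spin": 0},{"hand": 87,"dp": [0.1,0.5,0],"spin": 0}]}}

```text
time: 5.45
ee_pos: [0.6195, 0.1346, 0.3604]
eef_rot: [0.801, 0.599, 0.0, 0.0]
ft_force: [-0.9, 0.5, 0.6]
width: 0.0873
grip_force: 0.0
```

```bash
python3 -c "
from h import *
s,i=shot('l2');print(s['ee_pos'])
P=[]
for n,X in(('r1',(.54,0,.18)),('r2',(.54,0,.18)),('l1',(.564,.25,.11)),('l2',(.564,.25,.11))):
    c=load(n);u,v=proj(c,np.array(X));u0=int(min(max(u-100,0),440));v0=int(min(max(v-75,0),250));print(n,u,v,u0,v0)
    P.append(cv2.resize(cv2.imread(f'pics/{n}.png')[v0:v0+150,u0:u0+200],None,fx=2,fy=2,interpolation=cv2.INTER_CUBIC))
cv2.imwrite('pics/rl.png',np.vstack([np.hstack(P[:2]),np.hstack(P[2:])]))"
```

```text
[0.61948694 0.13462946 0.36037638]
r1 316.2164204675322 53.716525421789356 216 0
r2 214.90227920700227 128.04423746841084 114 53
l1 346.99104363546456 82.14295571409251 246 7
l2 251.51015191054512 102.87276942559576 151 27
```

View pics/rl.png

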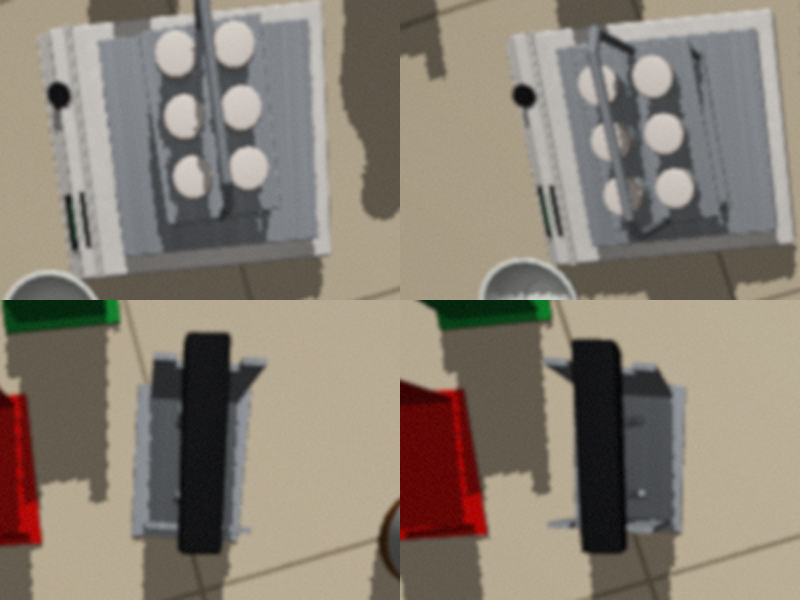

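```bash
python3 - <<'E'
from h import *
np.set_printoptions(precision=4,suppress=True)
c={n:load(n) for n in('r1','r2','l1','l2')}
# bail line
def pl(n,a,b):
    o,d1=ray(c[n],a);_,d2=ray(c[n],b);nn=np.cross(d1,d2);return o,nn/np.linalg.norm(nn)
o1,n1=pl('r1',(317.5,2),(325,88));o2,n2=pl('r2',(212.5,72),(227.5,156))
d=np.cross(n1,n2);d/=np.linalg.norm(d);d*=np.sign(d[1]);p=np.linalg.lstsq(np.array([n1,n2,d]),np.array([n1@o1,n2@o2,d@np.array([.54,0,.18])]),rcond=None)[0]
print('bail line',p,d,'yaw of x',np.arctan2(-d[0],d[1]))
a2=tri(ray(c['r2'],(212.5,69)),(p,d))[0];b2=tri(ray(c['r2'],(228.5,159)),(p,d))[0];b1=tri(ray(c['r1'],(326,93)),(p,d))[0];print('ends',a2,b2,b1)
for n,(u0,v0,ox) in dict(r1=(216,0,0),r2=(114,53,0)).items():
    im=cv2.imread(f'pics/{n}.png')[v0:v0+150,u0:u0+200]
    g=cv2.cvtColor(im,cv2.COLOR_BGR2GRAY)
    ho=cv2.HoughCircles(cv2.resize(g,None,fx=4,fy=4,interpolation=2),cv2.HOUGH_GRADIENT,1,80,param1=100,param2=22,minRadius=30,maxRadius=50)
    if ho is not None:
        for q in ho[0]: print(n,q[0]/4+u0,q[1]/4+v0,q[2]/4,plane(ray(c[n],(q[0]/4+u0,q[1]/4+v0)),.135))
# handle: black mask
for n in('l1','l2'):
    im=cv2.imread(f'pics/{n}.png')[:215];m=(im.max(2)<45).astype(np.uint8)
    k,l,st,ce=cv2.connectedComponentsWithStats(m)
    for i in range(1,k):
        if st[i,4]>800:
            h=np.argwhere(l==i)[:,::-1].astype(np.float32);r=cv2.minAreaRect(h);b=cv2.boxPoints(r)
            print(n,st[i],r,[plane(ray(c[n],q),.124)[:2] for q in b],plane(ray(c[n],ce[i]),.124))
# prong hypotheses
ang=-.29
for n in('l1','l2'):
  for sgn in(1,-1):
    ex=sgn*np.array([np.cos(ang),np.sin(ang)]);ey=np.array([-ex[1],ex[0]])
    for y in(-.027,.027):
        print(n,sgn,[np.round(proj(c[n],np.r_[np.array([.564,.25])+x*ex+y*ey,.112+z]),0).tolist() for x,z in((-.01,-.03),(-.01,-.076),(.006,-.084),(.016,-.07))])
E
```

```text
bail line [ 0.5462 -0.0011  0.1731] [0.1857 0.9825 0.0128] yaw of x -0.18683565665476387
ends [0.5578 0.0589 0.1738] [ 0.5398 -0.0365  0.1726] [ 0.5393 -0.0395  0.1726]
r1 340.625 83.875 10.7 [ 0.5615 -0.0316  0.135 ]
r1 335.625 53.375 11.1 [0.5647 0.0026 0.135 ]
r1 308.625 58.375 11.225 [0.5326 0.0065 0.135 ]
r1 313.375 88.125 11.2 [ 0.5285 -0.0269  0.135 ]
r1 303.625 27.875 9.775 [0.5364 0.0391 0.135 ]
r1 333.375 22.875 10.3 [0.5709 0.0344 0.135 ]
r2 245.875 119.875 9.65 [0.5663 0.0018 0.135 ]
r2 239.875 91.875 9.725 [0.5704 0.0348 0.135 ]
r2 250.875 147.125 9.775 [ 0.561  -0.0316  0.135 ]
l1 [ 334   24   33  110 2510] ((350.0, 78.5), (32.0, 109.0), 0.0) [array([0.5302, 0.1939]), array([0.564 , 0.3156]), array([0.6005, 0.3049]), array([0.57  , 0.1821])] [0.5641 0.254  0.124 ]
l2 [ 139    6   79   30 1169] ((178.05447387695312, 21.5445556640625), (28.159555435180664, 75.82183074951172), 84.2894058227539) [array([0.4737, 0.3824]), array([0.5617, 0.3647]), array([0.5542, 0.3362]), array([0.4642, 0.3541])] [0.5191 0.3571 0.124 ]
l2 [ 230   48   50  106 2477] ((259.67315673828125, 98.81388092041016), (106.78068542480469, 47.92484664916992), 81.78079223632812) [array([0.5602, 0.3144]), array([0.6177, 0.3054]), array([0.5973, 0.1803]), array([0.5346, 0.1895])] [0.568  0.2536 0.124 ]
l1 1 [[337.0, 105.0], [335.0, 107.0], [345.0, 107.0], [352.0, 107.0]]
l1 1 [[338.0, 64.0], [336.0, 69.0], [346.0, 70.0], [354.0, 69.0]]
l1 -1 [[353.0, 64.0], [349.0, 69.0], [338.0, 70.0], [332.0, 69.0]]
l1 -1 [[351.0, 105.0], [348.0, 107.0], [337.0, 107.0], [331.0, 107.0]]
l2 1 [[250.0, 124.0], [256.0, 124.0], [267.0, 124.0], [272.0, 124.0]]
l2 1 [[247.0, 84.0], [254.0, 87.0], [265.0, 88.0], [271.0, 87.0]]
l2 -1 [[262.0, 84.0], [267.0, 87.0], [258.0, 88.0], [249.0, 87.0]]
l2 -1 [[264.0, 124.0], [269.0, 124.0], [259.0, 124.0], [251.0, 124.0]]
```

The bar's row-of-caps yaw is about -0.135, and the caps agree at z=0.135 in both views. The prong tips show at l2 (271,123) and (266,88), on the world +x side, with only small shank spots at l1 (335,104). So lifter +x points to world +x. Next I'll refine the handle and bail edges.

```bash
python3 - <<'E'
from h import *
np.set_printoptions(precision=4,suppress=True)
c={n:load(n) for n in('r1','r2','l1','l2')}
for z in(.173,.18,.185,.19):
    r=[]
    for n,a,b in(('r1',(317.5,2),(325,88)),('r2',(212.5,72),(227.5,156))):
        A,B=plane(ray(c[n],a),z),plane(ray(c[n],b),z);k=(.004-A[1])/(B[1]-A[1]);r.append((A+k*(B-A))[0]);r.append(np.arctan2(-(A-B)[0],(A-B)[1]))
    print(z,np.array(r))
def edges(n,u0,u1):
    im=cv2.imread(f'pics/{n}.png')[:215];m=im.max(2)<45
    L=[];Rr=[]
    rows=[v for v in range(215) if m[v,u0:u1].sum()>14]
    for v in rows[8:-8]:
        u=np.where(m[v,u0:u1])[0]+u0;L.append((u[0]-.5,v));Rr.append((u[-1]+.5,v))
    return rows[0],rows[-1],np.array(L),np.array(Rr)
for n,u0,u1 in(('l1',325,375),('l2',228,285)):
    t,b,L,Rr=edges(n,u0,u1)
    for nm,E,z in(('L',L,.124),('R',Rr,.124)):
        p=np.polyfit(E[:,1],E[:,0],1);A,B=[plane(ray(c[n],(np.polyval(p,v),v)),z) for v in(t-.5,b+.5)]
        print(n,nm,A[:2],B[:2],'yaw',np.arctan2(-(A-B)[0],(A-B)[1]),np.linalg.norm(A-B))
s=read_state();print(s['ee_pos'],2*np.arctan2(s['eef_rot'][1],s['eef_rot'][0]))
E
```

```text
0.173 [ 0.5472 -0.1873  0.5471 -0.183 ]
0.18 [ 0.5469 -0.1873  0.5493 -0.183 ]
0.185 [ 0.5467 -0.1873  0.5508 -0.183 ]
0.19 [ 0.5465 -0.1873  0.5523 -0.183 ]
l1 L [0.5613 0.3169] [0.5337 0.1922] yaw -0.21778308361847798 0.12779819797462957
l1 R [0.5989 0.3059] [0.5556 0.1857] yaw -0.34571709271790063 0.12775995215851177
l2 L [0.5691 0.314 ] [0.5349 0.1929] yaw -0.2752906979750102 0.1258614458706498
l2 R [0.607  0.3029] [0.5579 0.1861] yaw -0.39770124161905845 0.1266516312837087
[0.6193 0.1348 0.3607] 1.2845370879275877
```

Call:
{"name": "carry_out", "arguments": {"deltas": [{"hand": 87,"dp": [0.38,-0.34,0.2],"spin": 0.007},{"hand": 87,"dp": [0.38,-0.34,0.2],"spin": 0.007},{"hand": 87,"dp": [0.38,-0.34,0.2],"spin": 0.007},{"hand": 87,"dp": [0.38,-0.34,0.4],"spin": 0.007},{"hand": 87,"dp": [0.38,-0.34,0.6],"spin": 0.007},{"hand": 87,"dp": [0.38,-0.34,0.7],"spin": 0.007},{"hand": 87,"dp": [0.38,-0.34,0.7],"spin": 0.007},{"hand": 87,"dp": [0.38,-0.34,0.7],"spin": 0.007}]}}

```text
time: 6.3
ee_pos: [0.5652, 0.2503, 0.1867]
eef_rot: [0.807, 0.59, 0.001, 0.0]
ft_force: [-0.1, 0.0, 0.8]
width: 0.0868
grip_force: 0.0
```

Call:
{"name": "carry_out", "arguments": {"deltas": [{"hand": 87,"dp": [0,0,0.12],"spin": 0},{"hand": 87,"dp": [0,0,0.24],"spin": 0},{"hand": 87,"dp": [0,0,0.36],"spin": 0},{"hand": 87,"dp": [0,0,0.36],"spin": 0},{"hand": 87,"dp": [0,0,0.36],"spin": 0},{"hand": 10,"dp": [0,0,0.36],"spin": 0},{"hand": 10,"dp": [0,0,0.36],"spin": 0},{"hand": 10,"dp": [0,0,0.36],"spin": 0},{"hand": 10,"dp": [0,0,0.36],"spin": 0},{"hand": 10,"dp": [0,0,0.36],"spin": 0},{"hand": 10,"dp": [0,0,0.36],"spin": 0},{"hand": 10,"dp": [0,0,0.36],"spin": 0},{"hand": 10,"dp": [0,0,0.36],"spin": 0},{"hand": 10,"dp": [0,0,0.36],"spin": 0}], "force": 40}}

```text
time: 7.7
ee_pos: [0.5651, 0.2503, 0.095]
eef_rot: [0.807, 0.59, -0.0, 0.0]
ft_force: [0.2, 0.9, -0.8]
width: 0.0278
grip_force: 40.0
```

Call:
{"name": "carry_out", "arguments": {"deltas": [{"hand": 10,"dp": [0,0,-0.1],"spin": 0},{"hand": 10,"dp": [0,0,-0.2],"spin": 0},{"hand": 10,"dp": [0,0,-0.35],"spin": 0},{"hand": 10,"dp": [0,0,-0.5],"spin": 0},{"hand": 10,"dp": [0,0,-0.65],"spin": 0},{"hand": 10,"dp": [0,0,-0.8],"spin": 0},{"hand": 10,"dp": [0,0,-0.8],"spin": 0},{"hand": 10,"dp": [0,0,-0.8],"spin": 0}]}}

```text
time: 8.5
ee_pos: [0.5651, 0.2504, 0.295]
eef_rot: [0.807, 0.59, 0.0, 0.0]
ft_force: [-0.2, 0.4, -2.8]
width: 0.0278
grip_force: 40.0
```

```bash
python3 -c "
from h import *
s,i=shot('g1');print(s['ee_pos'],s['ft_force'],s['torque'])
S=get_calibration('scene');u,v=proj(S,np.array([.565,.25,.27]));im=camera('scene')[:,:,::-1];u,v=int(u),int(v)
T=get_calibration('top')
j=cv2.resize(im[v-40:v+60,u-60:u+60],(720,600),interpolation=2)
k=i[150:400,170:470]
print(u,v);cv2.imwrite('pics/g1v.png',np.hstack([j[:,120:520],cv2.resize(k[:,50:250],(400,500),interpolation=2)[:500] if 0 else cv2.copyMakeBorder(cv2.resize(k[:,50:250],(400,500)),0,100,0,0,0)]))"
```

```text
[0.56509711 0.25043215 0.29503981] [-0.16982396  0.367202   -2.82926472] [-0.01190834 -0.04739899  0.00495788]
383 203
```

View pics/g1v.png

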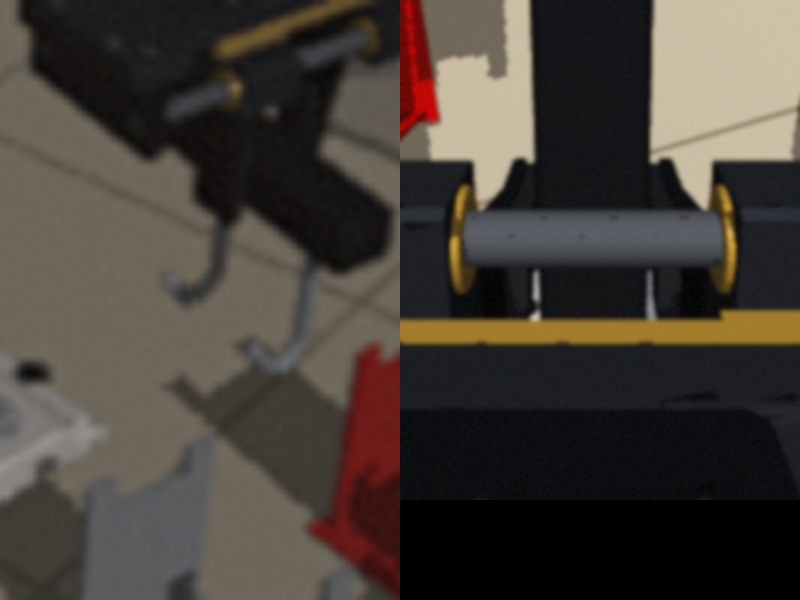

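```bash
python3 -c "
from h import *
c=load('g1');s=np.load('pics/g1.npy',allow_pickle=True).item()
from scipy.spatial.transform import Rotation as Ro
R=Ro.from_quat(s['eef_rot']).as_matrix()
for e in(.06,.065,.07): print(e,proj(c,s['ee_pos']+R@[e,0,-.029]),proj(c,s['ee_pos']+R@[e,0,-.005]))
im=cv2.imread('pics/g1.png').max(2);print(im[0:150,316].tolist()); print([ (np.where(im[v,240:400]<45)[0][[0,-1]]+240).tolist() for v in(60,100,140)])
x=1;a=2*np.arctan2(s['eef_rot'][1],s['eef_rot'][0]);print('tool x yaw',a,'y yaw',a-np.pi/2)
"
```

```text
0.06 (np.float64(319.50263386496295), np.float64(145.7728815658032)) (np.float64(318.97985669154014), np.float64(142.34043610400113))
0.065 (np.float64(319.5481596329183), np.float64(134.05252439157886)) (np.float64(319.0141246424006), np.float64(132.3687720080236))
0.07 (np.float64(319.5945881980868), np.float64(122.09974706785675)) (np.float64(319.04896822990963), np.float64(122.22960284806106))
[201, 200, 202, 204, 202, 202, 203, 203, 202, 203, 202, 202, 202, 196, 186, 167, 157, 164, 182, 196, 202, 204, 203, 200, 203, 202, 200, 202, 200, 204, 203, 202, 202, 203, 203, 205, 202, 202, 201, 202, 204, 204, 204, 203, 203, 203, 204, 204, 202, 202, 203, 204, 203, 204, 204, 204, 203, 203, 203, 205, 204, 202, 204, 204, 203, 202, 204, 204, 204, 204, 204, 202, 202, 204, 202, 205, 203, 203, 204, 204, 204, 203, 205, 205, 206, 202, 203, 203, 203, 203, 202, 203, 204, 201, 203, 204, 204, 204, 205, 203, 205, 204, 205, 206, 205, 202, 204, 202, 203, 203, 203, 203, 203, 203, 203, 202, 204, 203, 204, 204, 202, 204, 203, 201, 204, 204, 203, 204, 205, 198, 187, 168, 151, 115, 62, 30, 25, 23, 28, 25, 24, 25, 21, 25, 24, 24, 25, 25, 24, 27]Traceback (most recent call last):
  File "<string>", line 7, in <module>
    im=cv2.imread('pics/g1.png').max(2);print(im[0:150,316].tolist()); print([ (np.where(im[v,240:400]<45)[0][[0,-1]]+240).tolist() for v in(60,100,140)])
                                                                                ~~~~~~~~~~~~~~~~~~~~~~~~~~~~~^^^^^^^^
IndexError: index 0 is out of bounds for axis 0 with size 0
```

Tips point to +x at scene crop (170,285) and (250,350), as needed. The handle's far end is at wrist row 133, so the grip is centred. Next I'll move beside the bail.

Call:
{"name": "carry_out", "arguments": {"deltas": [{"hand": 10,"dp": [-0.15,0.01,0],"spin": -0.01},{"hand": 10,"dp": [-0.3,0.02,0],"spin": -0.02},{"hand": 10,"dp": [-0.45,0.03,0],"spin": -0.03},{"hand": 10,"dp": [-0.6,0.04,0],"spin": -0.04},{"hand": 10,"dp": [-0.75,0.05,0],"spin": -0.047},{"hand": 10,"dp": [-0.9,0.06,0],"spin": -0.047},{"hand": 10,"dp": [-0.985,0.06,0],"spin": -0.047},{"hand": 10,"dp": [-0.985,0.06,0],"spin": -0.047},{"hand": 10,"dp": [-0.985,0.06,0],"spin": -0.047},{"hand": 10,"dp": [-0.985,0.06,0.1],"spin": -0.047},{"hand": 10,"dp": [-0.985,0.06,0.2],"spin": -0.047},{"hand": 10,"dp": [-0.985,0.06,0.298],"spin": -0.047},{"hand": 10,"dp": [-0.985,0.06,0.298],"spin": -0.047},{"hand": 10,"dp": [-0.985,0.06,0.298],"spin": -0.047}]}}

```text
time: 10.0
ee_pos: [0.5047, 0.0121, 0.2207]
eef_rot: [0.761, 0.649, -0.0, -0.001]
ft_force: [-0.3, -0.8, -1.6]
width: 0.0275
grip_force: 40.0
```

```bash
python3 -c "
from h import *
s,i=shot('e1');print(s['ee_pos'],s['ft_force'],2*np.arctan2(s['eef_rot'][1],s['eef_rot'][0])-np.pi/2)
S=get_calibration('scene');im=camera('scene')[:,:,::-1];cv2.imwrite('pics/e1s.png',im)
u,v=map(int,proj(S,np.array([.54,0,.17])));print(u,v)
a=cv2.resize(im[v-40:v+60,u-45:u+45],(540,600),interpolation=2)
cv2.imwrite('pics/e1v.png',np.hstack([a[:,70:470],cv2.resize(i[0:300,216:416],(400,600),interpolation=2)]))"
```

```text
[0.50465065 0.01213597 0.22067276] [-0.33687682 -0.75880933 -1.64655395] -0.15873353030576043
313 194
```

View pics/e1v.png

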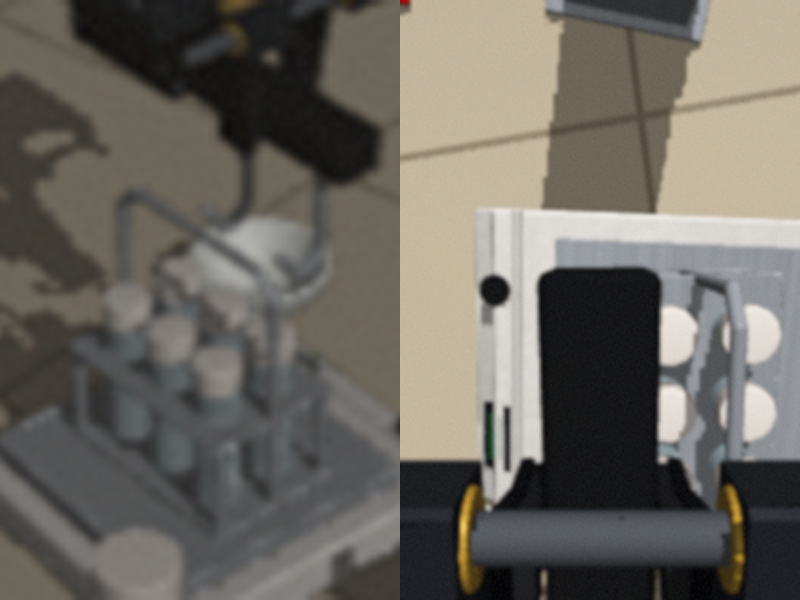

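```bash
python3 -c "
from h import *
from scipy.spatial.transform import Rotation as Ro
c=load('e1');s=np.load('pics/e1.npy',allow_pickle=True).item();R=Ro.from_quat(s['eef_rot']).as_matrix()
im=cv2.imread('pics/e1.png')
for p in((384.5,152),(384.5,220),(383,145)): 
  X=plane(ray(c,p),.185);print(X,'tool',R.T@(X-s['ee_pos']))
"
```

```text
[0.55546982 0.05624618 0.185     ] tool [0.05157288 0.04324305 0.03565278]
[0.55081755 0.00974776 0.185     ] tool [0.00492366 0.04599916 0.03562958]
[0.55495723 0.06088574 0.185     ] tool [0.05607309 0.04200354 0.03565597]
```

The tips lie below the bail and on its near side in the scene view, and the bar runs parallel to the handle 45 mm ahead. I'll advance and lift slowly.

Call:
{"name": "carry_out", "arguments": {"deltas": [{"hand": 10,"dp": [0,0.06,0],"spin": -0.008},{"hand": 10,"dp": [0,0.12,0],"spin": -0.008},{"hand": 10,"dp": [0,0.174,0],"spin": -0.008},{"hand": 10,"dp": [0,0.174,0],"spin": -0.008},{"hand": 10,"dp": [0,0.174,0],"spin": -0.008},{"hand": 10,"dp": [0,0.174,-0.03],"spin": -0.008},{"hand": 10,"dp": [0,0.174,-0.06],"spin": -0.008},{"hand": 10,"dp": [0,0.174,-0.08],"spin": -0.008},{"hand": 10,"dp": [0,0.174,-0.09],"spin": -0.008},{"hand": 10,"dp": [0,0.174,-0.1],"spin": -0.008},{"hand": 10,"dp": [0,0.174,-0.11],"spin": -0.008},{"hand": 10,"dp": [0,0.174,-0.12],"spin": -0.008},{"hand": 10,"dp": [0,0.174,-0.13],"spin": -0.008},{"hand": 10,"dp": [0,0.174,-0.14],"spin": -0.008},{"hand": 10,"dp": [0,0.174,-0.14],"spin": -0.008},{"hand": 10,"dp": [0,0.174,-0.14],"spin": -0.008}], "force": 60}}

```text
time: 11.7
ee_pos: [0.5476, 0.0041, 0.2555]
eef_rot: [0.753, 0.658, -0.0, 0.0]
ft_force: [0.3, 1.0, -5.2]
width: 0.0274
grip_force: 60.0
```

```bash
python3 -c "
from h import *
s,i=shot('k1');print(s['ee_pos'],s['ft_force'],s['torque'],s['width'],s['eef_rot'],2*np.arctan2(s['eef_rot'][1],s['eef_rot'][0])-np.pi/2)"
```

```text
[0.54763535 0.00414111 0.25548693] [ 0.26622685  0.96432392 -5.24020981] [-0.01845387 -0.07789232  0.0196899 ] 0.02743340555535222 [ 7.53233568e-01  6.57753138e-01 -4.47057842e-05  2.79207689e-05] -0.13513251366499945
```

Call:
{"name": "carry_out", "arguments": {"deltas": [{"hand": 10,"dp": [0,0,-0.05],"spin": 0},{"hand": 10,"dp": [0,0,-0.12],"spin": 0},{"hand": 10,"dp": [0,0,-0.19],"spin": 0},{"hand": 10,"dp": [0,0,-0.25],"spin": 0},{"hand": 10,"dp": [0,0,-0.28],"spin": 0},{"hand": 10,"dp": [0,0,-0.28],"spin": 0},{"hand": 10,"dp": [-0.03,0,-0.28],"spin": -0.005},{"hand": 10,"dp": [-0.08,-0.01,-0.28],"spin": -0.01},{"hand": 10,"dp": [-0.15,-0.02,-0.28],"spin": -0.02},{"hand": 10,"dp": [-0.22,-0.03,-0.28],"spin": -0.03},{"hand": 10,"dp": [-0.29,-0.04,-0.28],"spin": -0.04},{"hand": 10,"dp": [-0.36,-0.05,-0.28],"spin": -0.05},{"hand": 10,"dp": [-0.43,-0.055,-0.28],"spin": -0.06},{"hand": 10,"dp": [-0.5,-0.06,-0.28],"spin": -0.07},{"hand": 10,"dp": [-0.57,-0.07,-0.28],"spin": -0.08},{"hand": 10,"dp": [-0.64,-0.08,-0.28],"spin": -0.09},{"hand": 10,"dp": [-0.69,-0.085,-0.28],"spin": -0.098},{"hand": 10,"dp": [-0.72,-0.09,-0.28],"spin": -0.103},{"hand": 10,"dp": [-0.72,-0.09,-0.28],"spin": -0.103}]}}

```text
time: 13.65
ee_pos: [0.5004, -0.1725, 0.3247]
eef_rot: [0.638, 0.77, -0.0, -0.001]
ft_force: [0.3, -0.7, -5.0]
width: 0.0278
grip_force: 60.0
```

```bash
python3 -c "
from h import *
s=read_state();print(s['ee_pos'],s['ft_force'],s['torque'],2*np.arctan2(s['eef_rot'][1],s['eef_rot'][0])-np.pi/2)
print(local(s,np.array([.4614,-.317,.3255])-s['ee_pos']))"
```

```text
[ 0.50039611 -0.17251543  0.32469875] [ 0.33438746 -0.67385784 -4.96911092] [-0.06446079 -0.07306608 -0.007345  ] 0.18651410078449127
[-0.53898941 -0.26045323 -0.00293091]
```

Call:
{"name": "carry_out", "arguments": {"deltas": [{"hand": 10,"dp": [-0.03,-0.01,0],"spin": 0},{"hand": 10,"dp": [-0.08,-0.04,0],"spin": 0},{"hand": 10,"dp": [-0.15,-0.075,0],"spin": 0},{"hand": 10,"dp": [-0.22,-0.11,0],"spin": 0},{"hand": 10,"dp": [-0.29,-0.145,0],"spin": 0},{"hand": 10,"dp": [-0.36,-0.18,0],"spin": 0},{"hand": 10,"dp": [-0.43,-0.21,0],"spin": 0},{"hand": 10,"dp": [-0.49,-0.24,0],"spin": 0},{"hand": 10,"dp": [-0.53,-0.255,0],"spin": 0},{"hand": 10,"dp": [-0.54,-0.26,0],"spin": 0},{"hand": 10,"dp": [-0.54,-0.26,0],"spin": 0},{"hand": 10,"dp": [-0.54,-0.26,0],"spin": 0},{"hand": 10,"dp": [-0.54,-0.26,0],"spin": 0},{"hand": 10,"dp": [-0.54,-0.26,0],"spin": 0},{"hand": 10,"dp": [-0.54,-0.26,0],"spin": 0}]}}

```text
time: 15.15
ee_pos: [0.4628, -0.3156, 0.3257]
eef_rot: [0.637, 0.771, 0.0, 0.0]
ft_force: [0.4, 0.6, -5.9]
width: 0.0276
grip_force: 60.0
```

```bash
python3 -c "
from h import *
s,i=shot('h1');print(s['ee_pos'],s['ft_force'],s['torque'],2*np.arctan2(s['eef_rot'][1],s['eef_rot'][0])-np.pi/2)
S=get_calibration('scene');im=camera('scene')[:,:,::-1];cv2.imwrite('pics/h1s.png',im)
u,v=map(int,proj(S,np.array([.5,-.31,.23])));print(u,v)
a=cv2.resize(im[v-45:v+55,u-35:u+45],(480,600),interpolation=2)
cv2.imwrite('pics/h1v.png',np.hstack([a[:,:],cv2.resize(i[60:360,296:456],(320,600),interpolation=2)]))"
```

```text
[ 0.46275168 -0.3155976   0.32565104] [ 0.3971369   0.63006028 -5.94053783] [ 0.03527087 -0.14455558 -0.01841297] 0.18906628186333085
249 138
```

View pics/h1v.png

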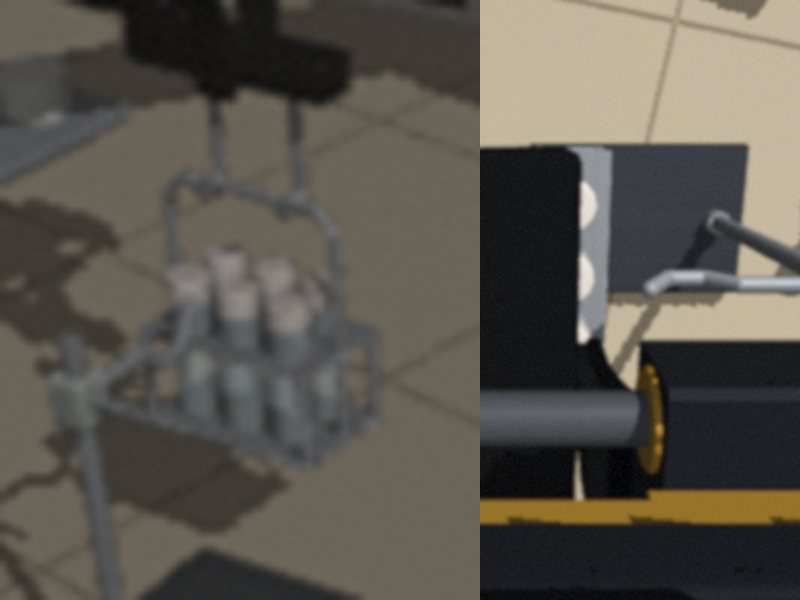

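Rack hangs level with its bail centred on the prongs: the prongs are at scene crop (212,187) and (288,207), and the bar ends at (180,178) and (320,215). The hook tip is at wrist crop (657,290), and the hook lies parallel to the tool y axis.

```bash
python3 -c "
from h import *
from scipy.spatial.transform import Rotation as Ro
c=load('h1');s=np.load('pics/h1.npy',allow_pickle=True).item();R=Ro.from_quat(s['eef_rot']).as_matrix()
for p,z in(((384.5,205),.224),((451,202.5),.215),((430,202),.215)): 
  X=plane(ray(c,p),z);print(X,'tool',R.T@(X-s['ee_pos']))
print('seat tool',R.T@(np.array([.542,-.302,.208])-s['ee_pos']))
"
```

```text
[ 0.52328964 -0.30597953  0.224     ] tool [-0.00191415  0.06124586  0.10166399]
[ 0.58669695 -0.29381969  0.215     ] tool [-0.00188641  0.12580675  0.11067729]
[ 0.56715416 -0.29708192  0.215     ] tool [-0.00141759  0.10599911  0.11067313]
seat tool [-0.00151936  0.08036743  0.11766786]
```

Call:
{"name": "carry_out", "arguments": {"deltas": [{"hand": 10,"dp": [-0.007,0,0.04],"spin": 0},{"hand": 10,"dp": [-0.007,0,0.08],"spin": 0},{"hand": 10,"dp": [-0.007,0,0.108],"spin": 0},{"hand": 10,"dp": [-0.007,0.01,0.108],"spin": 0},{"hand": 10,"dp": [-0.007,0.04,0.108],"spin": 0},{"hand": 10,"dp": [-0.007,0.07,0.108],"spin": 0},{"hand": 10,"dp": [-0.007,0.1,0.108],"spin": 0},{"hand": 10,"dp": [-0.007,0.13,0.108],"spin": 0},{"hand": 10,"dp": [-0.007,0.16,0.108],"spin": 0},{"hand": 10,"dp": [-0.007,0.19,0.108],"spin": 0},{"hand": 10,"dp": [-0.007,0.22,0.108],"spin": 0},{"hand": 10,"dp": [-0.007,0.25,0.108],"spin": 0},{"hand": 10,"dp": [-0.007,0.28,0.108],"spin": 0},{"hand": 10,"dp": [-0.007,0.3,0.108],"spin": 0},{"hand": 10,"dp": [-0.007,0.313,0.108],"spin": 0},{"hand": 10,"dp": [-0.007,0.318,0.108],"spin": 0},{"hand": 10,"dp": [-0.007,0.318,0.108],"spin": 0},{"hand": 10,"dp": [-0.007,0.318,0.108],"spin": 0},{"hand": 10,"dp": [-0.007,0.318,0.108],"spin": 0}]}}

```text
time: 17.15
ee_pos: [0.5407, -0.303, 0.2987]
eef_rot: [0.638, 0.77, -0.0, 0.0]
ft_force: [0.1, -0.8, -5.4]
width: 0.0275
grip_force: 60.0
```

```bash
python3 -c "
from h import *
s,i=shot('h2');print(s['ee_pos'],s['ft_force'],s['torque'])
S=get_calibration('scene');im=camera('scene')[:,:,::-1];cv2.imwrite('pics/h2s.png',im)
u,v=map(int,proj(S,np.array([.542,-.302,.22])))
print(u,v);a=cv2.resize(im[v-45:v+45,u-40:u+40],None,fx=6.5,fy=6.5,interpolation=2);cv2.imwrite('pics/h2v.png',a)"
```

```text
[ 0.54068264 -0.30303091  0.29865904] [ 0.10049986 -0.78786339 -5.40518028] [-0.06576203 -0.08831103  0.0272405 ]
241 146
```

View pics/h2v.png

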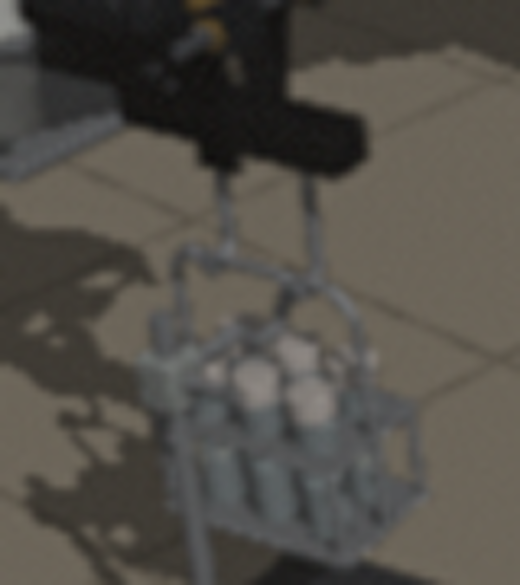

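The hook now passes under the bail between the prongs, at about (290,300), with no contact force. I'll lower the rack onto it.

Call:
{"name": "carry_out", "arguments": {"deltas": [{"hand": 10,"dp": [0,0,0.02],"spin": 0},{"hand": 10,"dp": [0,0,0.04],"spin": 0},{"hand": 10,"dp": [0,0,0.06],"spin": 0},{"hand": 10,"dp": [0,0,0.08],"spin": 0},{"hand": 10,"dp": [0,0,0.1],"spin": 0},{"hand": 10,"dp": [0,0,0.11],"spin": 0},{"hand": 10,"dp": [0,0,0.12],"spin": 0},{"hand": 10,"dp": [0,0,0.13],"spin": 0},{"hand": 10,"dp": [0,0,0.14],"spin": 0},{"hand": 10,"dp": [0,0,0.15],"spin": 0},{"hand": 10,"dp": [0,0,0.15],"spin": 0},{"hand": 10,"dp": [0,0,0.15],"spin": 0}]}}

```text
time: 18.45
ee_pos: [0.541, -0.3028, 0.2612]
eef_rot: [0.637, 0.77, 0.0, 0.0]
ft_force: [0.2, 0.8, -2.2]
width: 0.0278
grip_force: 60.0
```

Call:
{"name": "carry_out", "arguments": {"deltas": [{"hand": 10,"dp": [0,0,0.02],"spin": 0},{"hand": 10,"dp": [0,0,0.04],"spin": 0},{"hand": 10,"dp": [0,0,0.058],"spin": 0},{"hand": 10,"dp": [0,0,0.058],"spin": 0},{"hand": 10,"dp": [0,0,0.058],"spin": 0},{"hand": 10,"dp": [0,0,0.058],"spin": 0},{"hand": 10,"dp": [0,-0.02,0.058],"spin": 0},{"hand": 10,"dp": [0,-0.05,0.058],"spin": 0},{"hand": 10,"dp": [0,-0.08,0.058],"spin": 0},{"hand": 10,"dp": [0,-0.12,0.058],"spin": 0},{"hand": 10,"dp": [0,-0.16,0.058],"spin": 0},{"hand": 10,"dp": [0,-0.21,0.058],"spin": 0},{"hand": 10,"dp": [0,-0.27,0.058],"spin": 0},{"hand": 10,"dp": [0,-0.34,0.058],"spin": 0},{"hand": 10,"dp": [0,-0.4,0.058],"spin": 0},{"hand": 10,"dp": [0,-0.4,0.0],"spin": 0},{"hand": 10,"dp": [0,-0.4,-0.1],"spin": 0},{"hand": 10,"dp": [0,-0.4,-0.2],"spin": 0},{"hand": 10,"dp": [0,-0.4,-0.2],"spin": 0}]}}

```text
time: 20.35
ee_pos: [0.4444, -0.3219, 0.3157]
eef_rot: [0.637, 0.771, 0.0, 0.003]
ft_force: [0.5, 0.8, -2.3]
width: 0.0276
grip_force: 60.0
```

```bash
python3 -c "
from h import *
s,i=shot('w1');print(s['ee_pos'],s['ft_force'],s['eef_rot'])
T=get_calibration('top');S=get_calibration('scene')
a=camera('scene')[:,:,::-1];b=camera('top')[:,:,::-1];cv2.imwrite('pics/w1s.png',a);cv2.imwrite('pics/w1t.png',b)
u,v=map(int,proj(S,np.array([.542,-.302,.2])))
print(u,v);cv2.imwrite('pics/w1v.png',cv2.resize(a[v-45:v+45,u-50:u+50],None,fx=6,fy=6,interpolation=2))
print(local(s,np.array([.5651,.2503,.32])-s['ee_pos']))"
```

```text
[ 0.44437282 -0.32189272  0.31568571] [ 0.46068477  0.77630167 -2.26665005] [6.37248116e-01 7.70651412e-01 3.43212530e-04 3.33492602e-03]
242 152
[ 2.15724344  0.90428915 -0.02308066]
```

View pics/w1v.png

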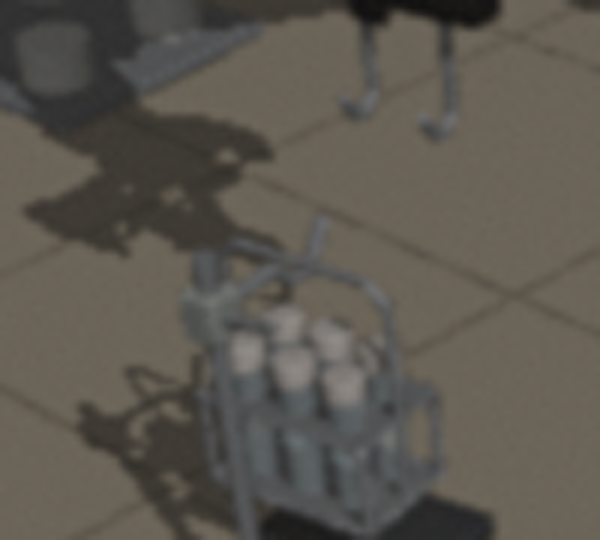

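The rack hangs level in the hook dip at about (300,262), and the lifter is clear at (360,105). Now I'll return the lifter.

Call:
{"name": "carry_out", "arguments": {"deltas": [{"hand": 10,"dp": [0.05,0,-0.03],"spin": 0},{"hand": 10,"dp": [0.15,0.05,-0.03],"spin": 0.02},{"hand": 10,"dp": [0.28,0.1,-0.03],"spin": 0.04},{"hand": 10,"dp": [0.42,0.16,-0.03],"spin": 0.06},{"hand": 10,"dp": [0.56,0.22,-0.03],"spin": 0.08},{"hand": 10,"dp": [0.7,0.28,-0.03],"spin": 0.1},{"hand": 10,"dp": [0.84,0.34,-0.03],"spin": 0.12},{"hand": 10,"dp": [0.95,0.4,-0.03],"spin": 0.14},{"hand": 10,"dp": [1,0.42,-0.03],"spin": 0.158},{"hand": 10,"dp": [1,0.42,-0.03],"spin": 0.158}]}}

```text
time: 21.5
ee_pos: [0.4987, -0.0529, 0.3185]
eef_rot: [0.806, 0.592, -0.0, -0.0]
ft_force: [0.9, -1.3, -1.7]
width: 0.0275
grip_force: 60.0
```

```bash
python3 -c "
from h import *
s=read_state();print(s['ee_pos'],s['eef_rot'],2*np.arctan2(s['eef_rot'][1],s['eef_rot'][0])-np.pi/2)
print(local(s,np.array([.5651,.2503,.32])-s['ee_pos']))"
```

```text
[ 0.49873013 -0.05294391  0.31847315] [ 8.06070131e-01  5.91819904e-01 -7.58728587e-05 -3.73064106e-04] -0.3041667750672099
[ 1.23680873 -0.10999508 -0.00563652]
```

Call:
{"name": "carry_out", "arguments": {"deltas": [{"hand": 10,"dp": [0.1,-0.01,0],"spin": 0},{"hand": 10,"dp": [0.25,-0.02,0],"spin": 0},{"hand": 10,"dp": [0.4,-0.04,0],"spin": 0},{"hand": 10,"dp": [0.55,-0.05,0],"spin": 0},{"hand": 10,"dp": [0.7,-0.07,0],"spin": 0},{"hand": 10,"dp": [0.85,-0.09,0],"spin": 0},{"hand": 10,"dp": [0.95,-0.11,0],"spin": 0},{"hand": 10,"dp": [1,-0.11,0],"spin": 0},{"hand": 10,"dp": [1,-0.11,0],"spin": 0}]}}

```text
time: 22.4
ee_pos: [0.5485, 0.1908, 0.3181]
eef_rot: [0.806, 0.591, -0.0, -0.0]
ft_force: [0.1, 0.3, -3.1]
width: 0.0276
grip_force: 60.0
```

```bash
python3 -c "
from h import *
s=read_state();print(s['ee_pos'],2*np.arctan2(s['eef_rot'][1],s['eef_rot'][0])-np.pi/2)
print(local(s,np.array([.5651,.2503,.097])-s['ee_pos']))"
```

```text
[0.5485081  0.19080567 0.31808527] -0.30550167299317366
[ 0.24725351 -0.00747472  0.88425498]
```

Call:
{"name": "carry_out", "arguments": {"deltas": [{"hand": 10,"dp": [0.12,-0.005,0],"spin": 0.001},{"hand": 10,"dp": [0.247,-0.0075,0],"spin": 0.001},{"hand": 10,"dp": [0.247,-0.0075,0],"spin": 0.001},{"hand": 10,"dp": [0.247,-0.0075,0],"spin": 0.001},{"hand": 10,"dp": [0.247,-0.0075,0.1],"spin": 0.001},{"hand": 10,"dp": [0.247,-0.0075,0.2],"spin": 0.001},{"hand": 10,"dp": [0.247,-0.0075,0.3],"spin": 0.001},{"hand": 10,"dp": [0.247,-0.0075,0.4],"spin": 0.001},{"hand": 10,"dp": [0.247,-0.0075,0.5],"spin": 0.001},{"hand": 10,"dp": [0.247,-0.0075,0.6],"spin": 0.001},{"hand": 10,"dp": [0.247,-0.0075,0.68],"spin": 0.001},{"hand": 10,"dp": [0.247,-0.0075,0.75],"spin": 0.001},{"hand": 10,"dp": [0.247,-0.0075,0.8],"spin": 0.001},{"hand": 10,"dp": [0.247,-0.0075,0.84],"spin": 0.001},{"hand": 10,"dp": [0.247,-0.0075,0.865],"spin": 0.001},{"hand": 10,"dp": [0.247,-0.0075,0.88],"spin": 0.001},{"hand": 10,"dp": [0.247,-0.0075,0.888],"spin": 0.001},{"hand": 10,"dp": [0.247,-0.0075,0.89],"spin": 0.001},{"hand": 10,"dp": [0.247,-0.0075,0.89],"spin": 0.001}]}}

```text
time: 24.3
ee_pos: [0.5657, 0.2499, 0.0964]
eef_rot: [0.808, 0.589, 0.0, 0.0]
ft_force: [-0.6, 1.0, -1.7]
width: 0.0279
grip_force: 60.0
```

Call:
{"name": "carry_out", "arguments": {"deltas": [{"hand": 10,"dp": [0,0,0.005],"spin": 0},{"hand": 10,"dp": [0,0,0.005],"spin": 0},{"hand": 87,"dp": [0,0,0.005],"spin": 0},{"hand": 87,"dp": [0,0,0.005],"spin": 0},{"hand": 87,"dp": [0,0,0.005],"spin": 0},{"hand": 87,"dp": [0,0,0.005],"spin": 0},{"hand": 87,"dp": [0,0,0.005],"spin": 0},{"hand": 87,"dp": [0,0,0.005],"spin": 0},{"hand": 87,"dp": [0,0,0.005],"spin": 0},{"hand": 87,"dp": [0,0,-0.08],"spin": 0},{"hand": 87,"dp": [0,0,-0.2],"spin": 0},{"hand": 87,"dp": [0,0,-0.35],"spin": 0},{"hand": 87,"dp": [0,0,-0.55],"spin": 0},{"hand": 87,"dp": [0,0,-0.75],"spin": 0},{"hand": 87,"dp": [-0.3,0,-0.9],"spin": 0},{"hand": 87,"dp": [-0.45,0,-0.95],"spin": 0},{"hand": 87,"dp": [-0.45,0,-0.95],"spin": 0},{"hand": 87,"dp": [-0.45,0,-0.95],"spin": 0}]}}

```text
time: 26.1
ee_pos: [0.5317, 0.1392, 0.3354]
eef_rot: [0.81, 0.587, 0.001, 0.002]
ft_force: [0.4, -0.2, 0.7]
width: 0.0873
grip_force: 0.0
```

```bash
python3 - <<'E'
from h import *
np.set_printoptions(precision=4,suppress=True)
s,im=shot('f1');print(s['ee_pos'],s['ft_force'],s['width'])
c=load('f1')
m=(im[:215].max(2)<45).astype(np.uint8);k,l,st,ce=cv2.connectedComponentsWithStats(m)
for i in range(1,k):
    if 800<st[i,4]<6000: print(st[i],plane(ray(c,ce[i]),.124),cv2.minAreaRect(np.argwhere(l==i)[:,::-1].astype(np.float32)))
print('expected',proj(c,np.array([.565,.25,.124])))
a=camera('scene').astype(int);cv2.imwrite('pics/f1s.png',a[:,:,::-1].astype(np.uint8))
b=cv2.imread('pics/w1s.png')[:,:,::-1].astype(int);S=get_calibration('scene');u,v=map(int,proj(S,np.array([.542,-.302,.15])))
print('rack change since release',np.abs(a-b)[v-20:v+25,u-20:u+20].max(2).mean())
z=cv2.imread('pics/scene0.png')[:,:,::-1].astype(int);u,v=map(int,proj(S,np.array([.565,.25,.112])))
print('lifter',np.abs(a-z)[v-15:v+15,u-20:u+20].max(2).mean())
d=np.abs(a-z).max(2)
for n,X in(('amber',(.74,.14,.08)),('white',(.753,-.135,.08)),('dish',(.388,-.093,.02))):
    u,v=map(int,proj(S,np.array(X)));print(n,d[v-10:v+10,u-12:u+12].mean())
E
```

```text
[0.5317 0.1392 0.3354] [ 0.4487 -0.2373  0.7203] 0.08725396040825015
[204   0  61  18 828] [0.5062 0.3497 0.124 ] ((234.0, 8.499998092651367), (59.99999237060547, 16.999996185302734), 0.0)
[ 299   22   29  117 2723] [0.5651 0.2534 0.124 ] ((313.0, 80.0), (116.0, 28.0), 90.0)
expected (np.float64(314.3195937318233), np.float64(81.92085033881852))
rack change since release 10.196666666666667
lifter 3.0641666666666665
amber 2.6479166666666667
white 3.9520833333333334
dish 13.695833333333333
```

Call:
{"name": "carry_out", "arguments": {"deltas": [{"hand": 87,"dp": [0,0,0]},{"hand": 87,"dp": [0,0,0]},{"hand": 87,"dp": [0,0,0]},{"hand": 87,"dp": [0,0,0]},{"hand": 87,"dp": [0,0,0]},{"hand": 87,"dp": [0,0,0]},{"hand": 87,"dp": [0,0,0]}]}}

```text
schema error: expected keys hand, dp, spin
```

```bash
python3 - <<'E'
from h import *
S=get_calibration('scene');T=get_calibration('top')
g=camera('scene')[:,:,::-1].copy();t=camera('top')[:,:,::-1].copy();cv2.imwrite('pics/g2s.png',g)
u,v=map(int,proj(S,np.array([.542,-.302,.15])))
f=lambda i:cv2.cvtColor(i,6).astype(np.float32)[v-22:v+26,u-22:u+22]
A,B,C=f(cv2.imread('pics/w1s.png')),f(cv2.imread('pics/f1s.png')),f(g)
w=cv2.createHanningWindow(A.shape[::-1],5)
print('w->f',cv2.phaseCorrelate(A,B,w),'f->g',cv2.phaseCorrelate(B,C,w),np.abs(B-C).mean(),np.abs(A-B).mean())
# rack caps in top/scene: white blobs near hook
for n,im,c in(('scene',g,S),('top',t,T)):
    u,v=map(int,proj(c,np.array([.542,-.302,.158])));cr=im[v-20:v+20,u-25:u+25].astype(int)
    m=(cr.min(2)>(110 if n=='scene' else 165)).astype(np.uint8);k,l,st,ce=cv2.connectedComponentsWithStats(m)
    P=[(ce[i]+[u-25,v-20],st[i,4]) for i in range(1,k) if st[i,4]>8]
    for p,a in P: print(n,np.round(p,1),a,np.round(plane(ray(c,p),.158),4))
z=cv2.imread('pics/top0.png')
for n,X in(('amber',(.741,.141,.19)),('white',(.753,-.135,.17)),('dish',(.388,-.093,.035))):
    u,v=map(int,proj(T,np.array(X)));q=lambda i:cv2.cvtColor(i,6).astype(np.float32)[v-18:v+18,u-18:u+18];print(n,cv2.phaseCorrelate(q(z),q(t),cv2.createHanningWindow((36,36),5)))
E
```

```text
w->f ((0.48321484011970384, -0.02142681844004457), 0.8340120946919477) f->g ((0.4940680685939718, 0.10979654865768751), 0.9495206669524864) 1.0317235 10.388258
scene [239.2 160.6] 24 [ 0.5398 -0.3269  0.158 ]
scene [248.  167.4] 62 [ 0.5498 -0.2721  0.158 ]
scene [232.8 165.4] 27 [ 0.5737 -0.3198  0.158 ]
scene [240.6 167.8] 34 [ 0.5668 -0.289   0.158 ]
amber ((0.1293614779775183, -0.137660413410984), 0.8682456546359592)
white ((-0.07468375440059205, -0.08720934262296609), 1.0022701058122847)
dish ((-0.01604312599090818, 0.023110198734173082), 0.9516722740214548)
```

```bash
python3 -c "
from bench import *
print(close_job())"
```

```text
the job is handed in; nothing more can be done
None
```

The job is handed in: my last measurements showed the rack hanging still and level in the hook's dip, the lifter back in its rest, and the bottles and dish unmoved, but no verdict came back.

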